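# Put the washed cover back on the flour bin

## Task

The flour bin's washed cover stands on edge in the drying rack. Draw it up by its top edge, lay it flat on the table with the handle up and let go; then take it afresh by its handle, tuck its narrow edge under the bin's lip, push it back against the spring bar and swing the other edge down, so that the cover lies fully home in the bin with the spring holding its front edge under the front catch. Leave the jar, bowl, bottle, drum and mortar where they stand.

Things in the scene. Friction and masses are not known exactly. Their poses are not given: they have to be found in the camera images.
- cover: Loose metal cover, 175-325 g: plate 110 mm along x, 120 along y, 6 thick. Its last 16 mm at the +x end are only 96 mm wide: the tongue edge. Origin: centre of the underside; z up out of the handle side. Starts on its tongue edge in the rack: x down, handle side away from the robot, leaning up to 5 degrees, plain (-x) edge on top, about 120 mm above the table.
- handle (a point): Top of the cover's handle, 38 mm above the underside over the cover's centre; axes as the cover's. The handle is an upright dark metal rib, 10 mm thick along x, 64 mm long along y, 32 mm high above the plate.
- tongue (a point): Middle of the end face of the cover's narrow +x edge, 55 mm from its centre and 3 mm above the underside; axes as the cover's.
- bin: Fixed steel flour bin, open on top, 144 mm (x) by 138 mm (y). Origin: centre of its underside, on the table; +x points to the lip end, away from the robot within 10 degrees. Inside, ledges 50 mm above the origin carry the cover between side walls 126 mm apart (tops 62 mm high). Front wall's inner face at x = -64 mm.
- home (a point): Where the cover's origin lies when home (bin x = -9, y = 0, z = 50 mm; side play 3 mm either way); axes as the bin's and then the cover's.
- catch (a point): Lower inner edge of the front catch, a nose 4 mm thick and 110 mm long that overhangs the front ledge by 4 mm, 8.5 mm above it (bin x = -60, z = 58.5 mm). To pass it the cover must be about 6 to 9 mm further back than home; the spring then pushes it forward under the nose.
- lip_edge (a point): Middle of the lip's lower front edge (bin x = +32, z = 63 mm; 13 mm above the ledges); axes as the bin's. The lip is 4 mm thick and runs from here to the back wall. The gap takes the 6 mm plate tilted about 8 to 15 degrees, front edge raised; it does not go in level, the catch is in the way.
- spring_bar (a joint): Sprung bar under the lip, 100 mm long, 10 mm high. 0 = at rest, its face at bin x = 42.5 mm; grows as it is pushed back (+x) to a stop at 0.013 m (face at 55.5 mm). Takes about 2 N at 0, 8.5 N at the stop. Reads about 0.0035 with the cover home.
- rack: Fixed steel drying rack, x from -40 to +60 mm, y from -47 to +47 mm, origin on the table, x away from the robot within 10 degrees. Base 10 mm high; posts to 50 mm. In its back slot, at x = +37 mm, stands a fixed white board, top at 85 mm. Rack and bin stand side by side, either one on the left.
- slot (a point): Foot of the front slot, where the cover stands: on the rack's base, 10 mm above the table, at rack x = -15 mm; between posts 10 mm apart along x that reach 40 mm above this point.
- drum: Bystander: yellow card drum, 75 mm across, 96 mm high, behind the work; origin at its foot.
- small_bowl: Bystander: small clear bowl of yolk, 116 mm across, 44 mm high, on the marble slab to the left; origin at its foot.
- short_jar: Bystander: small spice jar with a red cap, 38 mm across, 66 mm high, on the edge of the 22 mm thick marble slab to the left; origin at its foot.
- bottle: Bystander: small dark bottle, 47 mm across, 118 mm high, at the back left; origin at its foot.
- mortar: Bystander: mortar with pestle, 88 mm across, 103 mm high, at the back right; origin at its foot.
Mind the look-alikes: they are no part of the job. What is shaped like the bin but turquoise is not meant.

How it is judged:
By the outcome, as a careful person would: the job done as asked, in the order asked, and still so for the second after the job is handed in, with the robot touching nothing.
It also fails if it takes over 61 s, if anything falls off the work surface, if the arm or the gripper's body presses on something with over 40 N, if the wrist force passes 120 N, or if a joint passes its speed limit or range.

## Robot

A 6-joint arm with a two-finger parallel gripper is mounted at the origin on a cart in front of the work surface, level with it; the furniture and walls round the work are solid. World frame = base frame: x ahead of the robot, y to its left, z up, the work surface at z = 0. Lengths are in mm, angles in rad, forces in N, time in s.
With the tool pointing down it reaches from about 400 to 825 mm from the base axis. Payload 7 kg.
Tool frame: the origin (TCP) lies at the very end of the fingers, on their centre line; the grasp point (between the pads) lies 19 mm behind it; z points along the fingers, y is the direction in which the jaws open and shut (so a half turn about z gives the same grasp; the last joint's range is limited). The gripper opens to 88 mm and grips with 3 to 60 N. Pads are 19 mm wide; open, the fingers measure 130 mm over their backs; the gripper's body (78 mm by 193 mm) begins 47 mm behind the grasp point.
Start: joints at [1.605, 0.359, 0.012, 0, -1.224, -0.288], TCP at [169.492, 653.351, 226.561] pointing down, gripper open.
Joint ranges: [-3.07, 3.07], [-1.43, 2.12], [-1.02, 1.25], [-3.03, 1.67], [-3.05, -0], [-3.03, 3.03]. Speed limits (rad/s): [2.39, 2.39, 3.01, 3.14, 3.14, 3.14].

## Interface

Orientations are given as a unit quaternion [x, y, z, w].
In Python, from plant import bot gives the robot as it stands. Calls block until the motion is done:
- bot.move_ptp(position, orientation): joint-space move of the TCP to a pose.
- bot.line_to(position, velocity=150, ori=None): straight line of the TCP; ori=None keeps the orientation; velocity is the mean speed in mm/s.
- bot.move_joints(angles): joint-space move.
- bot.move_gripper(opening, force=None): finger opening in mm; force is the grip in N (None keeps the last); returns when the fingers have stopped.
- bot.pause(seconds).
- bot.solve_ik(position, orientation): joint angles nearest the present ones, or None.
- bot.read_state(): the state.
- bot.camera(name): name is "side" or "top" or "wrist"; returns the picture (420x560x3 uint8, red, green, blue); there is no depth.
- bot.get_calibration(name): a dict with "fx", "fy", "cx", "cy" (pixels), "distortion" ([k1, k2, p1, p2, k3] as OpenCV has them; the pictures are not rectified), "view" (4x4, takes a point from world to camera coordinates); the wrist camera has in their place "T_tool_cam" (4x4, takes a point from camera to tool coordinates, whose origin is the TCP and whose axes are the flange's). Camera axes: x right, y up, looking along -z (the intrinsics and any distortion apply to the point x, -y, -z); pixel columns grow to the right and rows downward; lengths in mm; the calibration is good to about 2 mm. A picture is of the moment at which its call begins: read the wrist's pose just before it. get_calibration takes no time and is no camera call.
A pose or a line that the arm cannot do raises bot.Unreachable and nothing moves.
- bot.close_job(): hands the job in, once; it reports no verdict.
The state is a dict: "t": time; "joint_pos": joint angles; "qvel": joint speeds; "tau": joint torques, N m; "tcp_pos": TCP position; "eef_rot": TCP orientation; "contact_force": force on the tool from outside, world axes, zero at the start; "moment": the same for the moment, N m; "width": finger opening in mm.
Only numpy, scipy, OpenCV 4.12 (cv2) and the standard library are available. Lean on these libraries where they do the work, as an engineer would, in place of code of your own. Each camera call takes 0.05 s, during which the arm holds its last target.

## Working session

There is one attempt and no reset: what is moved stays moved. The work goes in short steps, each a Python script; the robot and the scene stay as the last script left them, time stands still between calls to the robot, and variables do not carry over. Pictures are saved under pics/ and viewed, and the job is handed in when it is done.

```bash
ls; mkdir -p pics; python3 - <<'E'
from plant import bot
import cv2,json
s=bot.read_state();print(s)
for n in("side","top","wrist"):
    im=bot.camera(n);cv2.imwrite(f"pics/{n}0.png",im[:,:,::-1]);
    c=bot.get_calibration(n);print(n,{k:(v.tolist() if hasattr(v,'tolist') else v) for k,v in c.items()})
E
```

```text
pics
{'t': 0.0, 'joint_pos': array([ 1.60508402e+00,  3.59415961e-01,  1.10610145e-02, -3.46236680e-04,
       -1.22410378e+00, -2.88082780e-01]), 'qvel': array([0.00193249, 0.00013314, 0.00036745, 0.00067467, 0.00235256,
       0.00112355]), 'tau': array([ 2.03467163e-03, -5.82731438e+01,  2.93045783e+01,  6.99692577e+00,
        6.83535865e-03, -1.56391293e-04]), 'tcp_pos': array([169.39463852, 652.8930645 , 225.60553101]), 'eef_rot': array([ 9.91951486e-01, -1.26615686e-01, -2.72618223e-05,  8.46546342e-04]), 'contact_force': array([ 0.36342442, -0.30032708, -0.12465017]), 'moment': array([ 0.03747381,  0.02091538, -0.0277962 ]), 'width': 87.73560535770953}
side {'fx': 539.0565805481602, 'fy': 539.0565805481602, 'cx': 273.6947263874571, 'cy': 210.95492205048555, 'distortion': [-0.1407648055519707, 0.0, 0.0, 0.0, 0.0], 'view': [[0.993392222341203, -0.11170282564367724, -0.02635092664830496, -555.5803526345439], [0.06780598305145488, 0.3859771683596463, 0.920013029346593, -125.76617503974802], [-0.0925971989556483, -0.9157205382911795, 0.39100083695214843, -1115.016799638955], [0.0,
[... 236 characters left out ...]
012657061980015823, 131.0360014196613], [0.992735726576464, -0.028354416168399527, 0.1169264908498013, -575.6035166637317], [-0.11723319272727353, -0.009401276689076294, 0.9930599148689796, -1087.8866453961537], [0.0, 0.0, 0.0, 1.0]]}
wrist {'fx': 321.2866120133489, 'fy': 321.2866120133489, 'cx': 282.5568391256965, 'cy': 212.34038589156395, 'distortion': [-0.0582246328468814, 0.0, 0.0, 0.0, 0.0], 'T_tool_cam': [[1.8301463048242765e-05, 0.9570053708448036, 0.2900701981232417, 78.12744266765365], [0.9999999447515753, 7.876157746034473e-05, -0.0003229449812110489, -1.0084887097804307], [-0.0003319064678847521, 0.29007018800768575, -0.9570053165303124, -158.8306351113879], [0.0, 0.0, 0.0, 1.0]]}
```

View pics/side0.png

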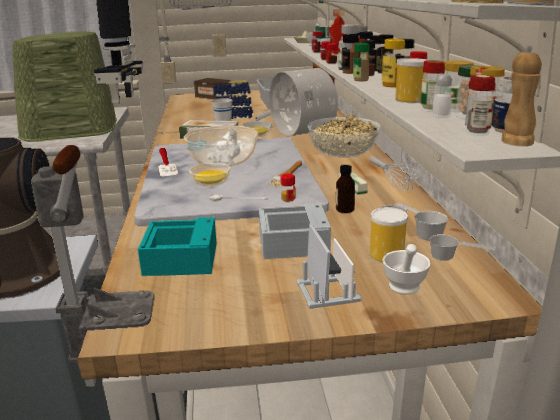

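View pics/top0.png

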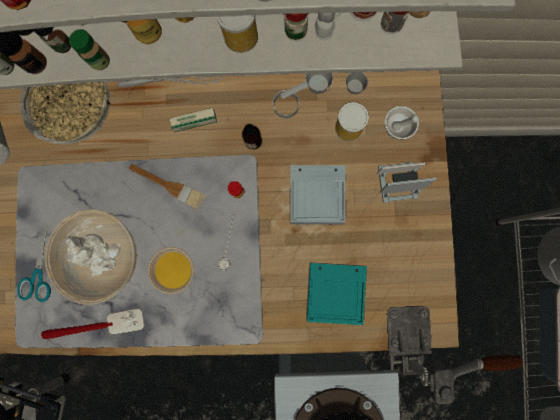

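View pics/wrist0.png

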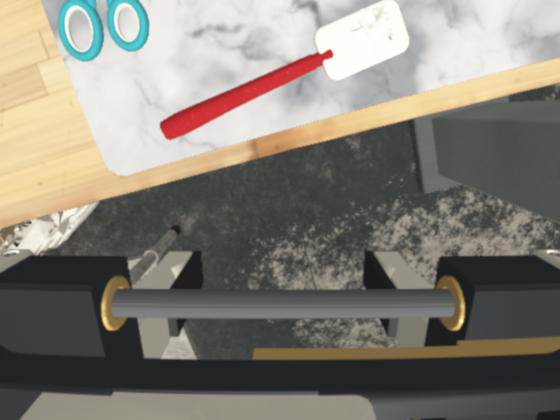

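```bash
cat > h.py <<'E'
import numpy as np,cv2
from plant import bot
from scipy.spatial.transform import Rotation as R
def cam(n,st=None):
    c=bot.get_calibration(n)
    K=np.array([[c['fx'],0,c['cx']],[0,c['fy'],c['cy']],[0,0,1]]);d=np.array(c['distortion'])
    if n=='wrist':
        T=np.eye(4);T[:3,:3]=R.from_quat(st['eef_rot']).as_matrix();T[:3,3]=st['tcp_pos']
        W=T@np.array(c['T_tool_cam'])
    else: W=np.linalg.inv(np.array(c['view']))
    return K,d,W
def ray(C,uv):
    K,d,W=C
    p=cv2.undistortPoints(np.array(uv,float).reshape(-1,1,2),K,d).reshape(-1,2)
    v=np.c_[p[:,0],-p[:,1],-np.ones(len(p))]@W[:3,:3].T
    return W[:3,3],v/np.linalg.norm(v,axis=1,keepdims=True)
def onz(C,uv,z):
    o,v=ray(C,uv);return o+v*((z-o[2])/v[:,2])[:,None]
def tri(rays):
    A=np.zeros((3,3));b=np.zeros(3)
    for o,v in rays:
        P=np.eye(3)-np.outer(v,v);A+=P;b+=P@o
    x=np.linalg.solve(A,b)
    return x,[np.linalg.norm((np.eye(3)-np.outer(v,v))@(x-o)) for o,v in rays]
def proj(C,X):
    K,d,W=C;X=np.atleast_2d(X);p=(X-W[:3,3])@W[:3,:3]
    return cv2.projectPoints(np.c_[p[:,0],-p[:,1],-p[:,2]],np.zeros(3),np.zeros(3),K,d)[0].reshape(-1,2)
def crop(fn,out,x0,y0,x1,y1,s):
    im=cv2.imread(fn)[y0:y1,x0:x1];cv2.imwrite(out,cv2.resize(im,None,fx=s,fy=s,interpolation=cv2.INTER_CUBIC))
E
python3 - <<'E'
from h import *
crop('pics/top0.png','pics/t1.png',270,150,450,250,4.4)
crop('pics/side0.png','pics/s1.png',240,190,370,310,5)
C=cam('top')
for n,p,z in [('bin',(318,194),60),('rack',(405,182),30),('turq',(337,293),60),('jar',(236,189),85),('drum',(350,122),96),('mortar',(402,122),90),('bottle',(252,135),110)]: print(n,onz(C,p,z)[0].round())
E
```

```text
bin [606.  36.  60.]
rack [ 636. -193.   30.]
turq [360.  -2.  60.]
jar [621. 239.  85.]
drum [779. -48.  96.]
mortar [ 778. -179.   90.]
bottle [749. 195. 110.]
```

View pics/t1.png

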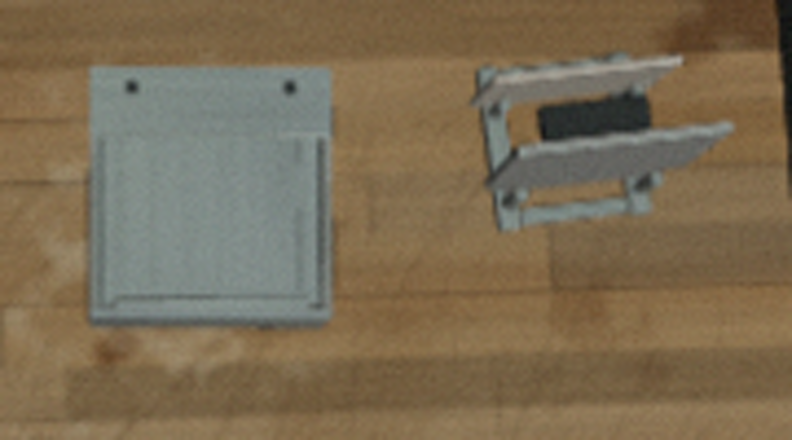

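View pics/s1.png

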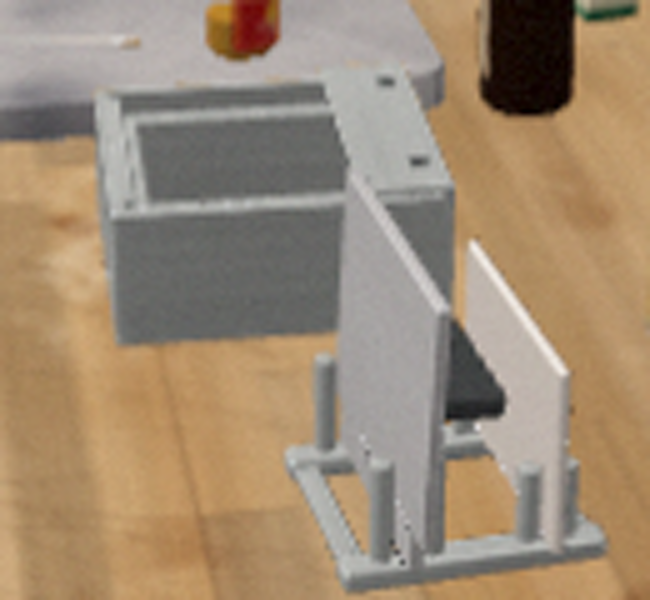

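```bash
cat >> h.py <<'E'
def q(yaw,tilt=0,flip=1):
    """tool z: pointing down tilted by 'tilt' from vertical toward direction yaw (horizontal heading). tool y = +-in the vertical plane of heading."""
    h=np.array([np.cos(yaw),np.sin(yaw),0]);u=np.array([0,0,1.])
    z=-u*np.cos(tilt)+h*np.sin(tilt)
    y=(h*np.cos(tilt)+u*np.sin(tilt))*flip
    x=np.cross(y,z)
    return R.from_matrix(np.c_[x,y,z]).as_quat()
E
python3 - <<'E'
from h import *
C=cam('top')
for n,p,z in [('tablecorner',(457,347),0),('tableR',(449,180),0),('clamp tl',(388,307),20),('clamp br',(430,365),20),('post',(445,385),100)]: print(n,onz(C,p,z)[0].round())
print(R.from_quat([.99195,-.1266,0,0]).as_matrix().round(2))
r=lambda a:None if a is None else np.round(a,2)
for f in(1,-1):
  print(f,'grasp',r(bot.solve_ik([630,-190,110],q(0,0,f))),'bin',r(bot.solve_ik([600,36,90],q(0,0,f))))
  for yaw in(0,-.35,-.7,-1.57,.7,1.57):
    for t in(35,50,60,75):
      tp=np.array([510,-190,0])-100/2*np.array([np.cos(yaw),np.sin(yaw),0]);tp[2]=60
      print(f,yaw,t,r(bot.solve_ik(tp,q(yaw,np.radians(t),f))))
E
```

```text
tablecorner [ 205. -315.    0.]
tableR [ 643. -320.    0.]
clamp tl [ 317. -134.   20.]
clamp br [ 167. -236.   20.]
post [ 138. -246.  100.]
[[ 0.97 -0.25  0.  ]
 [-0.25 -0.97 -0.  ]
 [ 0.    0.   -1.  ]]
1 grasp None bin [ 0.38  0.36 -0.33  0.   -0.88  2.76]
1 0 35 [-0.16  0.09 -0.76 -0.68 -0.14 -2.34]
1 0 50 [-0.85  0.21 -0.71 -1.59 -0.61 -0.92]
1 0 60 [-1.14  0.42 -0.8  -1.78 -0.93 -0.4 ]
1 0 75 [-1.34  0.86 -0.85 -1.83 -1.34  0.15]
1 -0.35 35 None
1 -0.35 50 [-0.94  0.19 -0.94 -2.19 -0.55 -0.47]
1 -0.35 60 None
1 -0.35 75 None
1 -0.7 35 None
1 -0.7 50 None
1 -0.7 60 None
1 -0.7 75 None
1 -1.57 35 [ 0.4   0.36 -0.87  0.83 -0.79  0.44]
1 -1.57 50 [ 0.49  0.49 -0.9   0.96 -0.97  0.19]
1 -1.57 60 [ 0.55  0.59 -0.9   0.99 -1.09  0.08]
1 -1.57 75 [ 0.61  0.77 -0.87  0.98 -1.27 -0.06]
1 0.7 35 [-0.58  0.31 -0.38 -0.8  -0.87 -1.32]
1 0.7 50 [-0.82  0.43 -0.34 -1.05 -1.08 -0.95]
1 0.7 60 [-0.94  0.54 -0.32 -1.16 -1.23 -0.77]
1 0.7 75 [-1.06  0.73 -0.28 -1.27 -1.45 -0.56]
1 1.57 35 [-0.49  0.58  0.01 -0.55 -1.35 -0.87]
1 1.57 50 [-0.6   0.71  0.15 -0.68 -1.59 -0.77]
1 1.57 60 [-0.66  0.81
[... 333 characters left out ...]
 -1.34 -2.99]
-1 -0.35 35 None
-1 -0.35 50 [-0.94  0.19 -0.94 -2.19 -0.55  2.67]
-1 -0.35 60 None
-1 -0.35 75 None
-1 -0.7 35 None
-1 -0.7 50 None
-1 -0.7 60 None
-1 -0.7 75 None
-1 -1.57 35 [ 0.4   0.36 -0.87  0.83 -0.79 -2.71]
-1 -1.57 50 [ 0.49  0.49 -0.9   0.96 -0.97 -2.95]
-1 -1.57 60 None
-1 -1.57 75 None
-1 0.7 35 [-0.58  0.31 -0.38 -0.8  -0.87  1.82]
-1 0.7 50 [-0.82  0.43 -0.34 -1.05 -1.08  2.19]
-1 0.7 60 [-0.94  0.54 -0.32 -1.16 -1.23  2.37]
-1 0.7 75 [-1.06  0.73 -0.28 -1.27 -1.45  2.58]
-1 1.57 35 [-0.49  0.58  0.01 -0.55 -1.35  2.28]
-1 1.57 50 [-0.6   0.71  0.15 -0.68 -1.59  2.37]
-1 1.57 60 [-0.66  0.81  0.23 -0.77 -1.74  2.4 ]
-1 1.57 75 [-0.72  0.95  0.34 -0.9  -1.95  2.42]
```

```bash
python3 - <<'E'
from h import *
import pickle
S={}
for n,p in [('b1',(640,120,260)),('b2',(560,80,260)),('a2',(560,-110,260)),('a1',(650,-90,260))]:
    bot.move_ptp(p,q(0,0,-1)); bot.pause(0.1)
    s=bot.read_state();im=bot.camera('wrist');S[n]=s;cv2.imwrite(f'pics/{n}.png',im[:,:,::-1]);print(n,s['t'],s['tcp_pos'].round(1))
pickle.dump(S,open('S.pkl','wb'))
E
```

```text
b1 2.775 [639.9 120.9 259.9]
b2 3.375 [560.5  80.4 260.3]
a2 4.3083 [ 560.4 -109.3  259.7]
a1 4.9167 [649.7 -89.5 259.9]
```

View pics/b1.png

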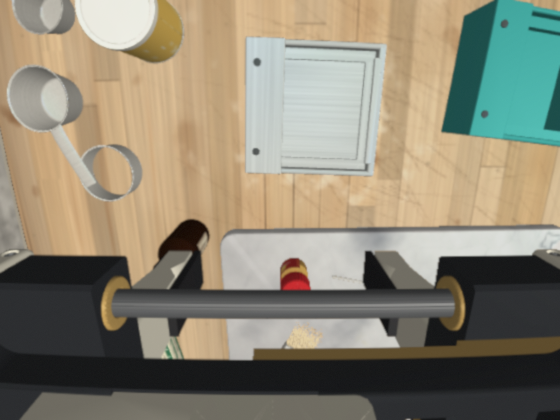

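View pics/b2.png

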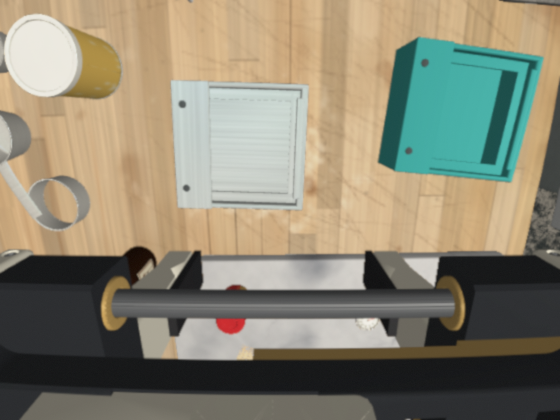

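View pics/a1.png

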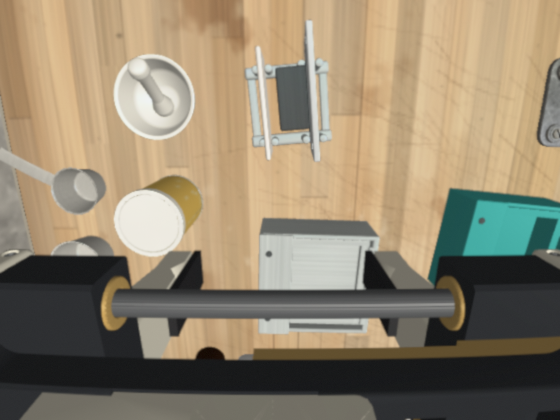

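View pics/a2.png

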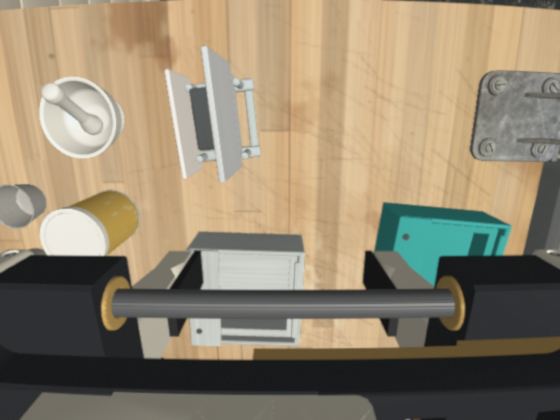

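```bash
python3 - <<'E'
from h import *
crop('pics/b1.png','pics/b1z.png',236,26,396,186,3.7)
crop('pics/b2.png','pics/b2z.png',162,70,322,220,3.9)
crop('pics/a1.png','pics/a1z.png',236,10,346,170,3.7)
crop('pics/a2.png','pics/a2z.png',160,36,270,190,3.8)
E
```

```text
(no output)
```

View pics/b1z.png

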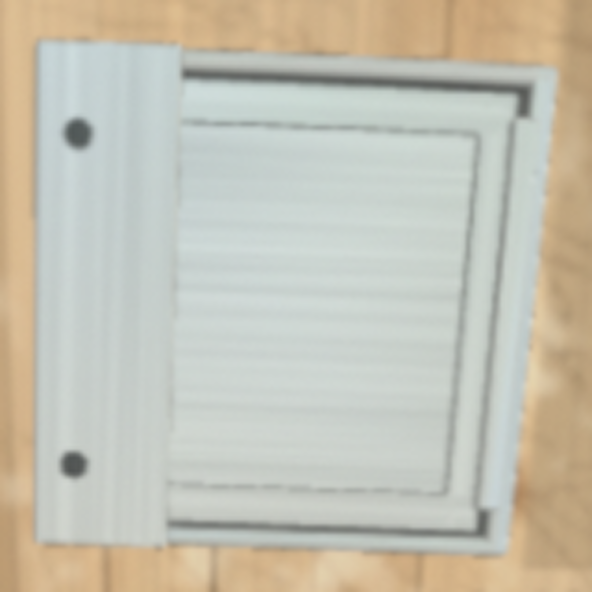

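View pics/b2z.png

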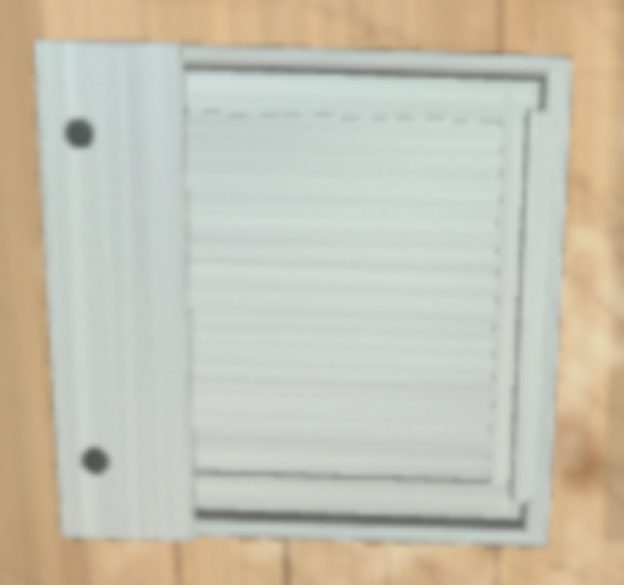

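View pics/a1z.png

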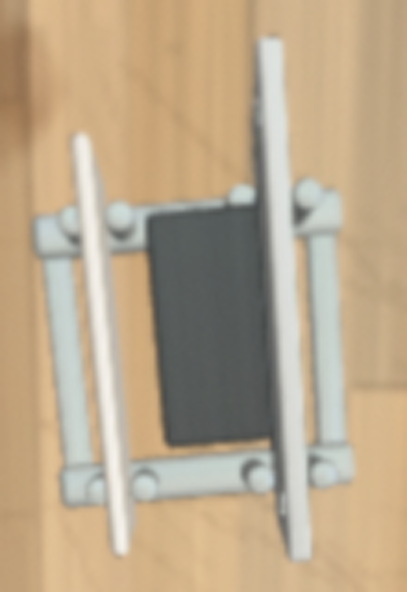

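View pics/a2z.png

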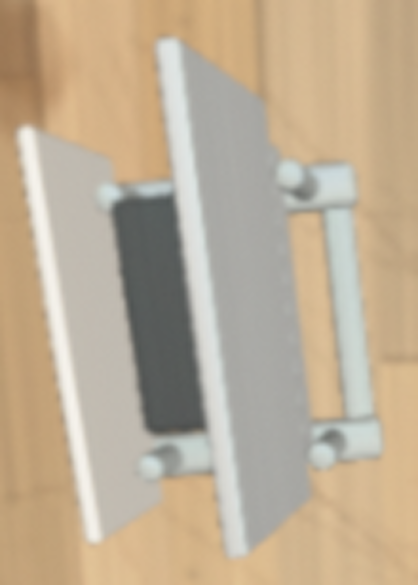

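```bash
python3 - <<'E'
from h import *
import pickle
S=pickle.load(open('S.pkl','rb'))
Cs={n:cam('wrist',S[n]) for n in S};Cs['top']=cam('top');Cs['side']=cam('side')
off={'b1':(236,26,3.7),'b2':(162,70,3.9),'a1':(236,10,3.7),'a2':(160,36,3.8),'top':(270,150,4.4),'side':(240,190,5)}
def px(n,p):
    x,y,s=off[n];return [(p[0]+.5)/s-.5+x,(p[1]+.5)/s-.5+y]
def T(name,**k):
    rs=[]
    for n,p in k.items():
        o,v=ray(Cs[n],[px(n,p)]);rs.append((o,v[0]))
    x,e=tri(rs);print(name,x.round(1),np.round(e,1));return x
hr=T('holeR',b1=(78,134),b2=(79,133)); hl=T('holeL',b1=(74,465),b2=(95,460))
T('holeR+top',b1=(78,134),b2=(79,133),top=(290,88));T('holeL+top',b1=(74,465),b2=(95,460),top=(132,88))
rr=T('rearR',b1=(38,41),b2=(36,41));rl=T('rearL',b1=(38,543),b2=(63,538))
lr=T('lipR',b1=(182,44),b2=(183,44));ll=T('lipL',b1=(166,546),b2=(195,538))
fr=T('frontR',b1=(555,68),b2=(571,58));fl=T('frontL',b1=(503,554),b2=(547,545))
cr=T('coverR',a1=(270,40),a2=(170,40));cl=T('coverL',a1=(299,558),a2=(237,556))
T('coverR4',a1=(270,40),a2=(170,40),side=(443,312),top=(730,127))
T('coverL',a1=(299,558),a2=(237,556),side=(350,178))
yaw=lambda a,b:np.degrees(np.arctan2(*( -(a-b)[0], (a-b)[1])))
for n,a,b in [('rear',rl,rr),('lip',ll,lr),('front',fl,fr),('hole',hl,hr),('cover',cl,cr)]: print(n,'yaw',yaw(a,b).round(2),'len',np.linalg.norm(a-b).round(1),'mid',((a+b)/2).round(1))
E
```

```text
holeR [666.   -9.5  67.7] [0.1 0.1]
holeL [668.9  80.6  67.4] [0.1 0.1]
holeR+top [665.8  -9.5  67.4] [0.1 0.3 0.4]
holeL+top [668.6  80.5  67.3] [0.3 0.4 0.6]
rearR [676.5 -33.5  65.5] [0.1 0.1]
rearL [679.9 103.4  69. ] [0.1 0.1]
lipR [637.4 -32.5  64.8] [0.3 0.3]
lipL [642.  104.9  64.2] [0.2 0.2]
frontR [533.6 -28.9  59.3] [0.1 0.1]
frontL [537.8 108.8  56.9] [0.2 0.2]
coverR [ 627.5 -245.2  117.6] [0.1 0.1]
coverL [ 617.7 -126.4  118.5] [0.3 0.3]
coverR4 [ 627.3 -244.7  118.2] [0.5 0.4 0.3 0.7]
coverL [ 617.3 -125.8  115.1] [0.4 1.1 1.2]
rear yaw -1.42 len 136.9 mid [678.2  35.   67.2]
lip yaw -1.94 len 137.5 mid [639.7  36.2  64.5]
front yaw -1.72 len 137.8 mid [535.7  39.9  58.1]
hole yaw -1.85 len 90.1 mid [667.4  35.5  67.5]
cover yaw 4.7 len 119.2 mid [ 622.6 -185.8  118.1]
```

```bash
python3 - <<'E'
from h import *
import pickle
S=pickle.load(open('S.pkl','rb'))
Cs={n:cam('wrist',S[n]) for n in S}
off={'a1':(236,10,3.7),'a2':(160,36,3.8)}
def px(n,p):
    x,y,s=off[n];return [(p[0]+.5)/s-.5+x,(p[1]+.5)/s-.5+y]
for n,p in [('a1',(341,191)),('a1',(353,482)),('a2',(355,166)),('a2',(381,459)),('a1',(36,256)),('a1',(64,503)),('a1',(36,219)),('a1',(64,465))]:
    print(n,p,onz(Cs[n],[px(n,p)],10)[0].round(1))
E
```

```text
a1 (341, 191) [ 596.1 -229.3   10. ]
a1 (353, 482) [ 588.8 -137.9   10. ]
a2 (355, 166) [ 595.3 -228.8   10. ]
a2 (381, 459) [ 588.7 -137.    10. ]
a1 (36, 256) [ 693.8 -209.5   10. ]
a1 (64, 503) [ 686.5 -130.7   10. ]
a1 (36, 219) [ 693.5 -220.8   10. ]
a1 (64, 465) [ 686.2 -143.3   10. ]
```

```bash
python3 - <<'E'
from h import *
yaw=np.radians(4.65);t=np.radians(-2.7)
Q=q(yaw,t,-1);d=R.from_quat(Q).as_matrix()[:,2]
e=np.array([622.6,-185.8,118.1]);tcp=e+30*d
bot.move_gripper(40,40)
bot.move_ptp(tcp-90*d,Q)
bot.line_to(tcp-5*d,120); bot.line_to(tcp,50)
s=bot.read_state();print(s['t'],s['tcp_pos'].round(1),s['contact_force'].round(1))
im=bot.camera('wrist');cv2.imwrite('pics/g1.png',im[:,:,::-1])
im=bot.camera('side');cv2.imwrite('pics/g1s.png',im[:,:,::-1]);crop('pics/g1s.png','pics/g1sz.png',240,120,400,310,3)
E
```

```text
7.6 [ 621.2 -185.9   88.3] [0.1 0.5 0.4]
```

View pics/g1.png

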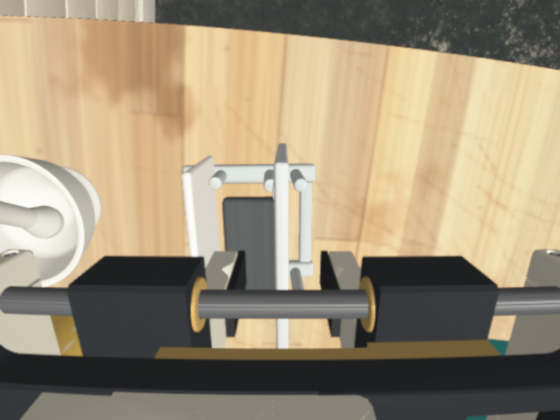

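View pics/g1sz.png

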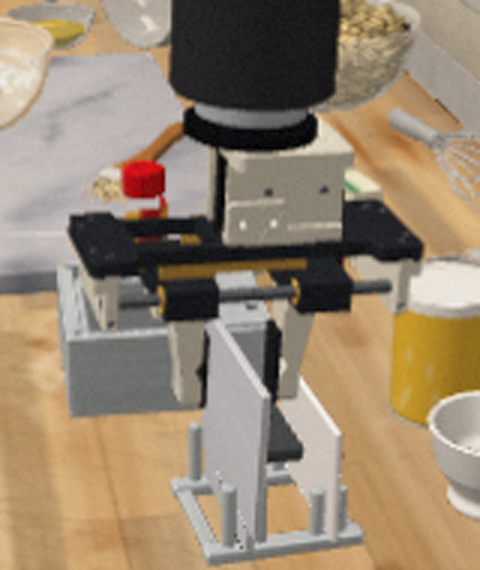

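```bash
python3 - <<'E'
from h import *
bot.move_gripper(0,40)
s=bot.read_state();print('w',s['width'],s['contact_force'].round(1),s['t'])
yaw=np.radians(4.65)
p=s['tcp_pos'].copy()
bot.line_to(p+[0,0,20],60); s=bot.read_state();print(s['contact_force'].round(1),s['width'])
bot.line_to(p+[0,0,115],150)
s=bot.read_state();print(s['t'],s['contact_force'].round(1),s['width'])
im=bot.camera('side');cv2.imwrite('pics/l1.png',im[:,:,::-1]);crop('pics/l1.png','pics/l1z.png',220,60,420,310,2.4)
E
```

```text
w 5.966610771905233 [-0.1  0.6  0.4] 8.35
[-1.1 -0.  -2.2] 5.602989398581144
9.6167 [ 0.8 -0.2 -2.6] 5.868721507495626
```

View pics/l1z.png

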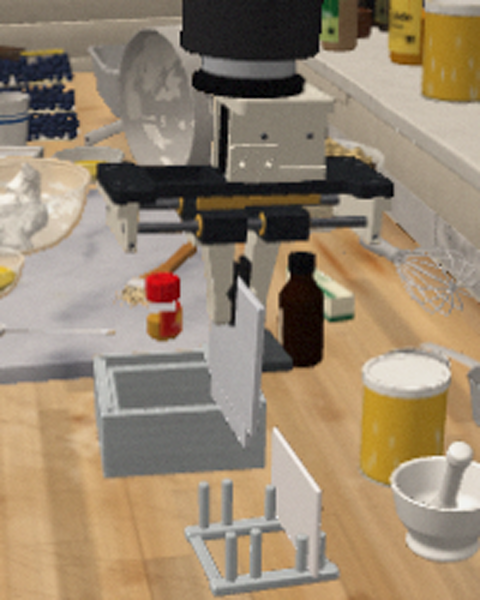

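```bash
python3 - <<'E'
from h import *
s=bot.read_state();print(s['joint_pos'].round(2))
Y=np.pi/2
bot.move_ptp([520,-190,215],q(Y,np.radians(5),-1))
s=bot.read_state();print(s['joint_pos'].round(2),s['t'],s['tcp_pos'].round(1))
t=np.radians(52)
for z in (130,56): print(bot.solve_ik([500,-190,z],q(Y,t,-1)))
bot.move_ptp([500,-190,130],q(Y,t,-1))
s=bot.read_state();print(s['joint_pos'].round(2),s['t'],s['tcp_pos'].round(1),s['contact_force'].round(1),s['width'])
bot.line_to([500,-190,70],100)
s=bot.read_state();print(s['t'],s['tcp_pos'].round(1),s['contact_force'].round(1))
for n in('side','top'):cv2.imwrite(f'pics/m1{n}.png',bot.camera(n)[:,:,::-1])
E
```

```text
[ 0.01  0.36 -0.05  0.   -1.21  0.07]
[-0.06  0.19 -0.21 -0.09 -1.18  1.67] 11.0917 [ 520.  -190.   214.7]
[-0.56706254  0.59605931  0.09769605 -0.72974482 -1.64839446  2.30386778]
[-0.56663003  0.68859291  0.06394053 -0.72742895 -1.55386881  2.38768716]
[-0.57  0.6   0.1  -0.73 -1.65  2.3 ] 11.775 [ 499.7 -191.7  128. ] [ 0.1  0.2 -1. ] 5.719453683495191
12.525 [ 500.1 -190.1   69.9] [ 0.3  0.6 -1.4]
```

View pics/m1side.png

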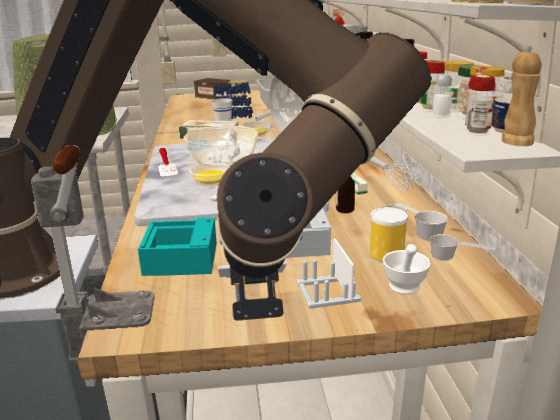

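View pics/m1top.png

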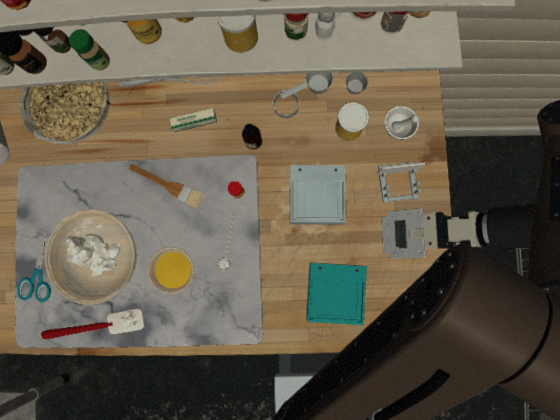

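```bash
python3 - <<'E'
from h import *
s=bot.read_state();f0=s['contact_force']
z=58.
bot.line_to([500,-190,z],60)
while z>46:
    s=bot.read_state();df=s['contact_force']-f0
    print(z,s['tcp_pos'].round(1),df.round(1),s['moment'].round(2))
    if np.linalg.norm(df)>2.5: break
    z-=1.5; bot.line_to([500,-190,z],20)
print(bot.read_state()['t'])
E
```

```text
58.0 [ 499.7 -189.8   57.5] [-0.6  0.3 -0.3] [-3.24  0.    0.02]
56.5 [ 500.  -190.    56.5] [-0.4  0.8  0.7] [-3.21 -0.02 -0.03]
55.0 [ 500. -190.   55.] [-0.   0.5 -0.7] [-3.16 -0.   -0.02]
53.5 [ 499.9 -189.9   53.4] [-1.   0.6  0.1] [-3.21 -0.02 -0.  ]
52.0 [ 500.  -190.    51.9] [-1.1 -0.2 -0.5] [-3.21  0.01 -0.05]
50.5 [ 500.  -190.    50.5] [-0.4  0.3  0.2] [-3.22  0.   -0.05]
49.0 [ 500.1 -190.2   50. ] [-0.  -1.6  6.7] [-1.36  0.06 -0.  ]
14.475
```

```bash
python3 - <<'E'
from h import *
bot.line_to([500,-190,50.5],20)
for w in (8,12,18,25,33,41,50,60,70):
    bot.move_gripper(w,20)
s=bot.read_state();print(s['t'],s['width'],s['contact_force'].round(1),s['moment'].round(2))
for n in('side','top'):cv2.imwrite(f'pics/m2{n}.png',bot.camera(n)[:,:,::-1])
crop('pics/m2top.png','pics/m2topz.png',350,180,490,290,5)
crop('pics/m2side.png','pics/m2sidez.png',200,200,320,330,4.5)
E
```

```text
18.425 69.9472113981243 [ 0.1 -0.4 -0.5] [-2.88 -0.01 -0.01]
```

View pics/m2topz.png

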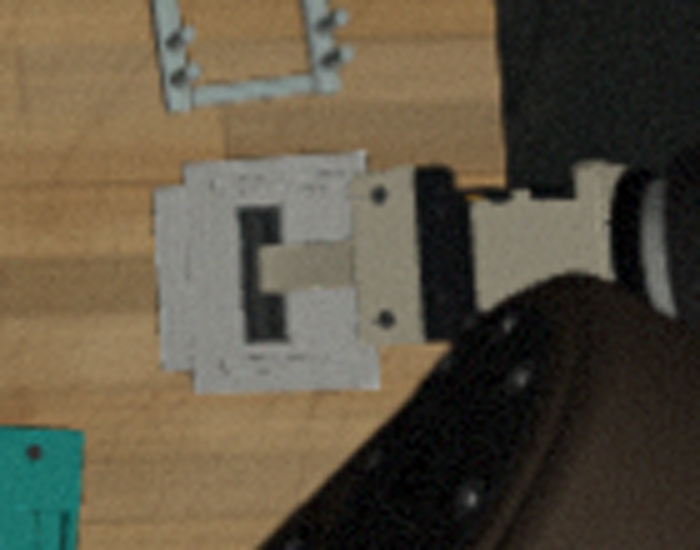

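View pics/m2sidez.png

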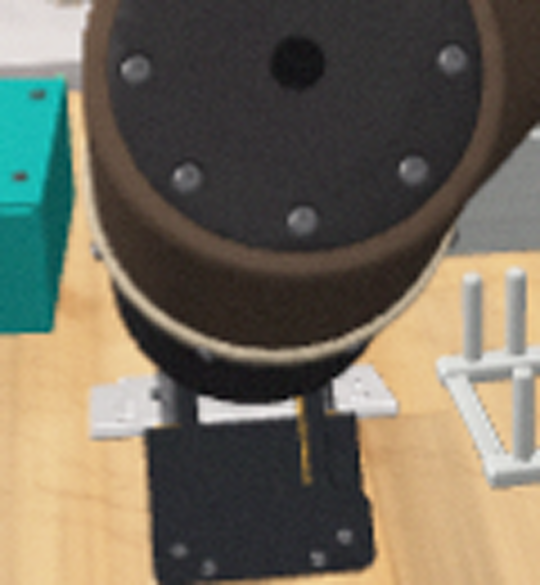

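```bash
python3 - <<'E'
from h import *
s=bot.read_state();p=s['tcp_pos']
bot.line_to([500,-225,50.5],45)
s=bot.read_state();print(s['t'],s['contact_force'].round(1))
bot.line_to([500,-275,60],100)
s=bot.read_state();print(s['t'],s['contact_force'].round(1))
bot.line_to([500,-330,180],200)
# view pose: tool down, camera over cover
bot.move_ptp([500,-150,230],q(np.pi/2,0,-1))
bot.pause(.1);s=bot.read_state();print(s['t'],s['joint_pos'].round(2),s['tcp_pos'].round(1))
import pickle;pickle.dump(s,open('sv.pkl','wb'))
for n in('wrist','side','top'):cv2.imwrite(f'pics/m3{n}.png',bot.camera(n)[:,:,::-1])
E
```

```text
19.45 [0.  0.2 0.4]
20.1083 [-0.7 -0.9 -0.8]
22.0 [ 0.08  0.11 -0.32 -0.   -1.15  1.49] [ 499.9 -150.7  228.9]
```

View pics/m3wrist.png

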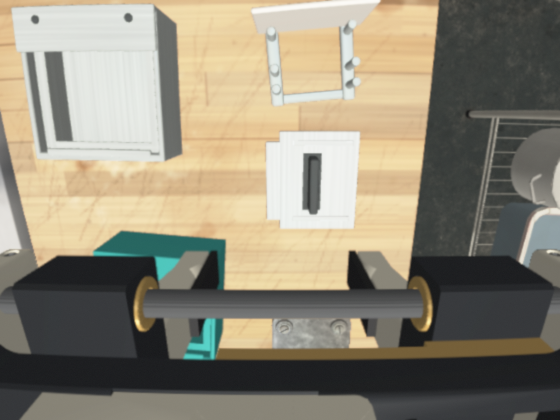

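View pics/m3side.png

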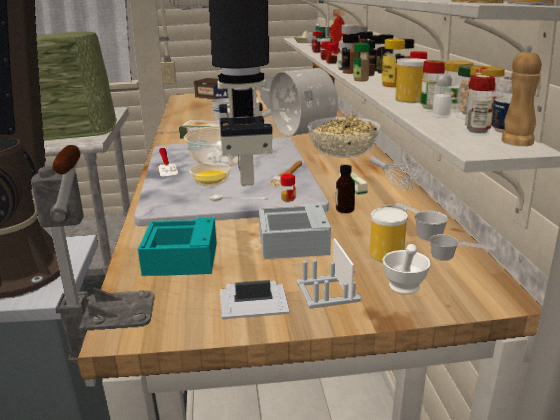

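View pics/m3top.png

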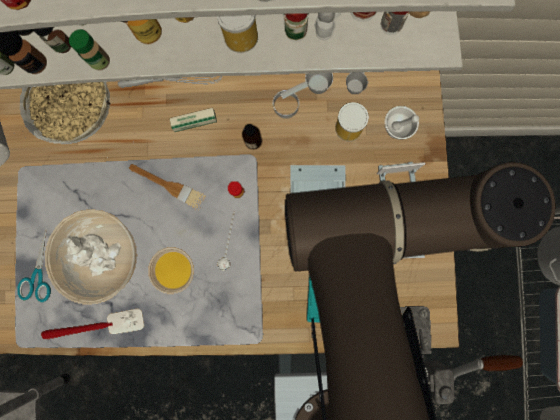

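```bash
python3 - <<'E'
from h import *
crop('pics/m3wrist.png','pics/m3wz.png',256,120,376,240,5)
crop('pics/m3side.png','pics/m3sz.png',210,270,300,325,7)
E
```

```text
(no output)
```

View pics/m3wz.png

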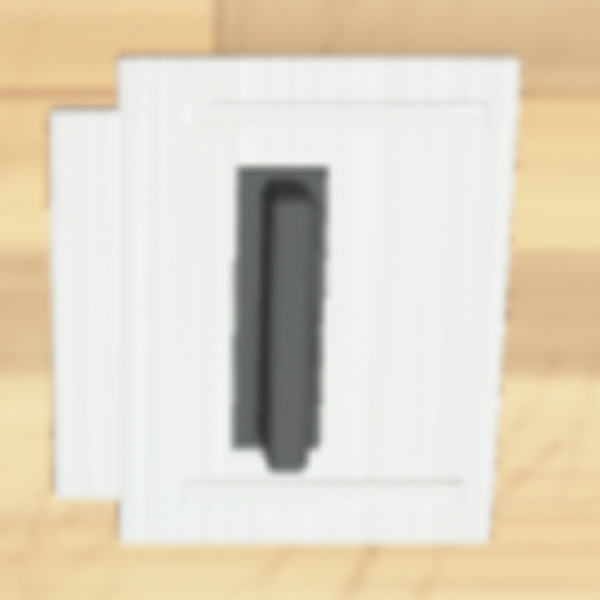

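View pics/m3sz.png

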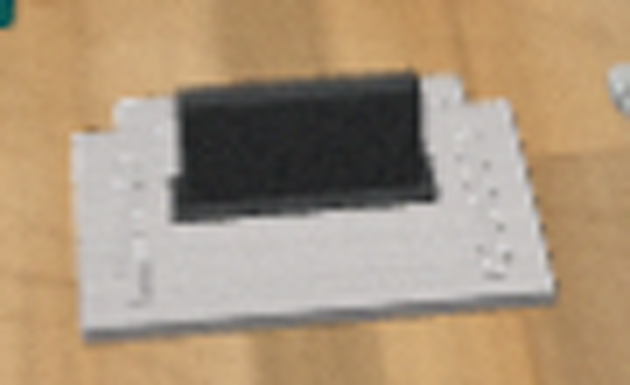

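```bash
python3 - <<'E'
from h import *
import pickle
s=pickle.load(open('sv.pkl','rb'));W=cam('wrist',s);Sd=cam('side')
pw=lambda p:[(p[0]+.5)/5-.5+256,(p[1]+.5)/5-.5+120]
ps=lambda p:[(p[0]+.5)/7-.5+210,(p[1]+.5)/7-.5+270]
for n,p in [('tongueFar',(50,108)),('tongueNear',(57,497)),('shFar',(119,57)),('shNear',(120,543)),('plFar',(521,57)),('plNear',(490,543))]:
    print(n,onz(W,[pw(p)],6)[0].round(1))
def T(a,b):
    o,v=ray(W,[pw(a)]);o2,v2=ray(Sd,[ps(b)]);print(tri([(o,v[0]),(o2,v2[0])]))
T((295,185),(417,73));T((287,470),(180,88))
T((521,57),(552,293));T((490,543),(84,330))
print('top38',onz(W,[pw((295,185)),pw((287,470))],38).round(1))
E
```

```text
tongueFar [ 548.8 -129.9    6. ]
tongueNear [ 453.3 -130.1    6. ]
shFar [ 560.3 -146.     6. ]
shNear [ 441.1 -145.8    6. ]
plFar [ 560.5 -239.3    6. ]
plNear [ 440.9 -239.3    6. ]
(array([ 532.99394257, -184.1243739 ,   37.58366283]), [np.float64(1.779600117146134), np.float64(1.77960011714616)])
(array([ 469.94516868, -184.08432137,   38.78685511]), [np.float64(0.4947397074473425), np.float64(0.4947397074474369)])
(array([ 559.4936643 , -239.76214782,    3.43965807]), [np.float64(0.9216778397475252), np.float64(0.9216778397474928)])
(array([ 440.54453819, -239.77905478,    4.24497014]), [np.float64(0.2965311139779274), np.float64(0.29653111397791565)])
top38 [[ 534.8 -184.3   38. ]
 [ 470.2 -184.2   38. ]]
```

```bash
cat >> h.py <<'E'
BC=np.array([607.2,37.3,0]);BY=np.radians(-1.8);A=13.5
def ins(xL,zL,bdeg,y=0.):
    b=np.radians(bdeg);c=np.array([np.cos(b),-np.sin(b)]);n=np.array([np.sin(b),np.cos(b)])
    t=np.array([xL,zL])-55*c+A*n
    h=np.array([np.cos(BY),np.sin(BY),0]);l=np.array([-np.sin(BY),np.cos(BY),0])
    return BC+t[0]*h+y*l+np.array([0,0,t[1]]),q(BY,-b,-1)
def mv(xL,zL,b,v=40,y=0.):
    p,o=ins(xL,zL,b,y);bot.line_to(p,v,o)
E
python3 - <<'E'
from h import *
Q=q(np.pi/2,0,-1)
bot.move_gripper(40,55)
bot.move_ptp([500.7,-184.4,60],Q)
bot.line_to([500.7,-184.4,13.5],50)
s=bot.read_state();print(s['tcp_pos'].round(1),s['contact_force'].round(1))
bot.move_gripper(0,55)
s=bot.read_state();print(s['t'],s['width'],s['contact_force'].round(1),s['tcp_pos'].round(1))
p,o=ins(20,85,10);print(bot.solve_ik(p,o),bot.solve_ik(*ins(53,50,0)))
bot.line_to([500.7,-184.4,60],80)
s=bot.read_state();print(s['t'],s['width'],s['contact_force'].round(1))
cv2.imwrite('pics/k1.png',bot.camera('side')[:,:,::-1]);crop('pics/k1.png','pics/k1z.png',180,180,340,330,4)
E
```

```text
[ 501.  -184.5   13.7] [0.5 0.3 0.2]
25.2833 9.831007815072258 [-0.7  0.   1.9] [ 500.8 -184.5   13.6]
[ 0.3590119   0.40479788 -0.1907886  -0.07286941 -1.13785796 -0.35445299] [ 0.38350288  0.39670117 -0.34195377  0.         -0.83214138 -0.41491881]
26.0167 10.01596481587183 [-0.5  0.3 -2.2]
```

View pics/k1z.png

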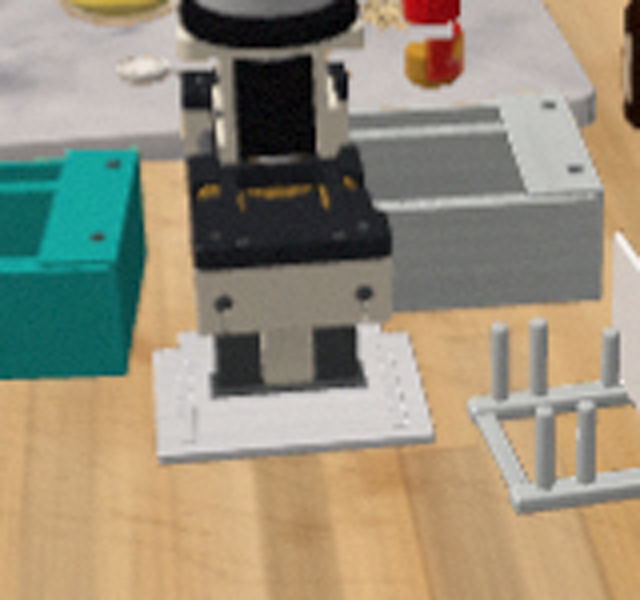

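```bash
python3 - <<'E'
from h import *
bot.line_to([510,-180,150],200)
p,o=ins(20,100,10);bot.move_ptp(p,o)
mv(20,72,10,80);bot.pause(.15)
s=bot.read_state();print(s['t'],s['width'],s['contact_force'].round(1),(s['tcp_pos']-ins(20,72,10)[0]).round(2))
import pickle;pickle.dump(s,open('sp.pkl','wb'))
for n in('side','top','wrist'): cv2.imwrite(f'pics/p1{n}.png',bot.camera(n)[:,:,::-1])
crop('pics/p1side.png','pics/p1sz.png',230,160,350,280,5)
E
```

```text
28.9833 9.340885343649555 [ 0.1 -0.1 -2.1] [0.35 0.07 0.37]
```

View pics/p1sz.png

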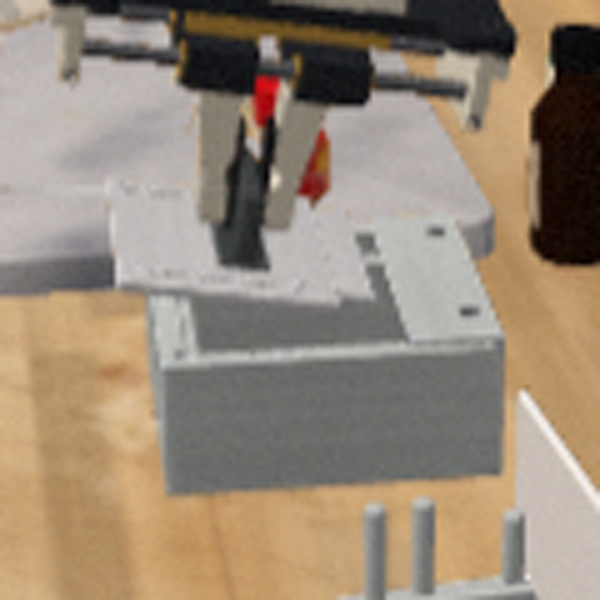

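View pics/p1wrist.png

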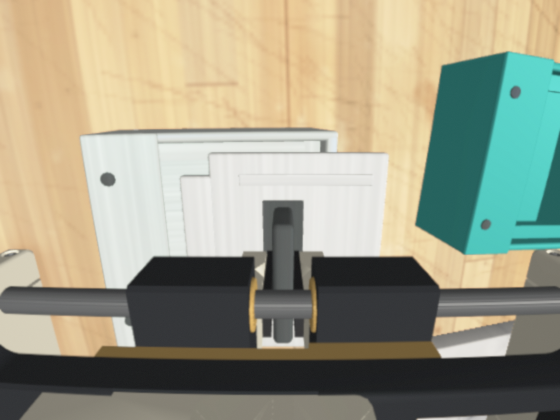

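View pics/p1top.png

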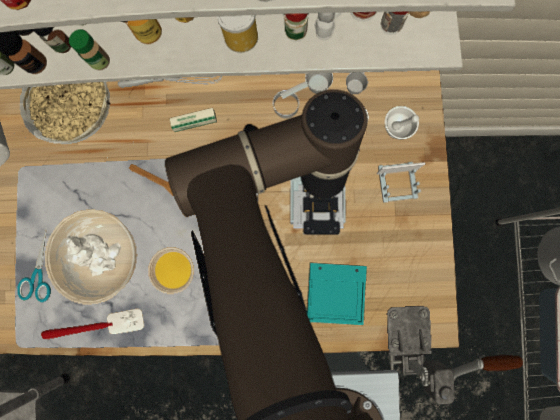

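```bash
python3 - <<'E'
from h import *
import pickle
s=pickle.load(open('sp.pkl','rb'));W=cam('wrist',s);Sd=cam('side')
Rm=R.from_quat(s['eef_rot']).as_matrix();n=-Rm[:,2];c=-Rm[:,1];y=np.cross(n,c)
O=s['tcp_pos']-A*n
P=lambda a,b,z:O+a*c+b*y+z*n
h=np.array([np.cos(BY),np.sin(BY),0]);l=np.array([-h[1],h[0],0])
B=lambda a,b,z:BC+a*h+b*l+np.array([0,0,z])
pts={'plR':P(-55,-60,6),'shR':P(39,-60,6),'toR':P(55,-48,6),'toL':P(55,48,6),'plL':P(-55,60,6),'BrearR':B(72,-69,67),'BlipR':B(32,-69,67),'BfrontR':B(-72,-69,62),'hole?':B(60,-45,67)}
for k,v in pts.items(): 
    a=proj(W,v)[0];b=proj(Sd,v)[0];print(k,a.round(1),'side',b.round(1),'zoom',((b-[230,160])*5).round())
E
python3 -c "
from h import *
crop('pics/p1wrist.png','pics/p1wz.png',70,110,400,260,2.4)"
```

```text
plR [388.5 151.4] side [253.8 215.2] zoom [119. 276.]
shR [206.  151.2] side [298.6 219.9] zoom [343. 299.]
toR [177.2 174.4] side [305.4 218.4] zoom [377. 292.]
toL [192.7 329.1] side [299.7 201.4] zoom [348. 207.]
plL [369.5 345.1] side [251.3 194.2] zoom [106. 171.]
BrearR [ 78.4 134.6] side [330.8 226. ] zoom [504. 330.]
BlipR [156.5 132.7] side [311.8 227.1] zoom [409. 336.]
BfrontR [338.7 130.2] side [261.9 232.2] zoom [159. 361.]
hole? [108.6 178.7] side [323.2 221.6] zoom [466. 308.]
```

View pics/p1wz.png

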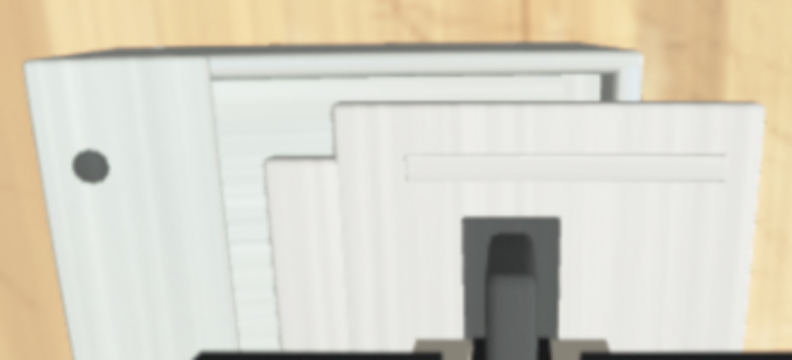

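```bash
cat >> h.py <<'E'
def fb(f0):
    s=bot.read_state();f=s['contact_force']-f0
    h=np.array([np.cos(BY),np.sin(BY),0]);l=np.array([-h[1],h[0],0])
    return s,np.round([f@h,f@l,f[2]],1)
E
python3 - <<'E'
from h import *
f0=np.mean([bot.read_state()['contact_force'] for _ in range(5)],0)
mv(22,60,10,60);s,f=fb(f0);print(f)
mv(22,50.8,10,30);s,f=fb(f0);print('down',f,s['t'])
if np.abs(f).max()<3:
  for x in (30,36,40,42,44,46,48):
    mv(x,50.8,10,30);s,f=fb(f0);print(x,f,s['moment'].round(2),s['width'].round(2))
    if np.abs(f).max()>12: break
print(s['t'])
cv2.imwrite('pics/i1.png',bot.camera('side')[:,:,::-1]);crop('pics/i1.png','pics/i1z.png',230,160,350,280,5)
E
```

```text
[-0.6  0.1  0. ]
down [-0.8  0.4  0.8] 29.9417Traceback (most recent call last):
  File "<stdin>", line 7, in <module>
AttributeError: 'float' object has no attribute 'round'
```

```bash
python3 - <<'E'
from h import *
f0=np.mean([bot.read_state()['contact_force'] for _ in range(5)],0)
np.save('f0.npy',f0)
for x in (36,40,42,44,46,48):
    mv(x,50.8,10,30);s,f=fb(f0);print(x,f,s['moment'].round(2),round(s['width'],2))
    if np.abs(f).max()>12: break
print(s['t'])
cv2.imwrite('pics/i1.png',bot.camera('side')[:,:,::-1]);crop('pics/i1.png','pics/i1z.png',230,160,350,280,5)
E
```

```text
36 [ 1.7  0.4 -1.3] [ 0.03 -0.67  0.01] 9.58
40 [1.6 0.4 0.6] [ 0.11 -0.73 -0.03] 9.91
42 [ 0.7  1.5 -0.5] [ 0.06 -0.81 -0.01] 9.72
44 [-1.1  1.1  0.6] [ 0.36  0.28 -0.02] 9.47
46 [-2.2  0.6  2.3] [ 0.3   0.73 -0.02] 9.57
48 [-3.   0.7  1.9] [0.35 1.06 0.  ] 9.91
31.9917
```

View pics/i1z.png

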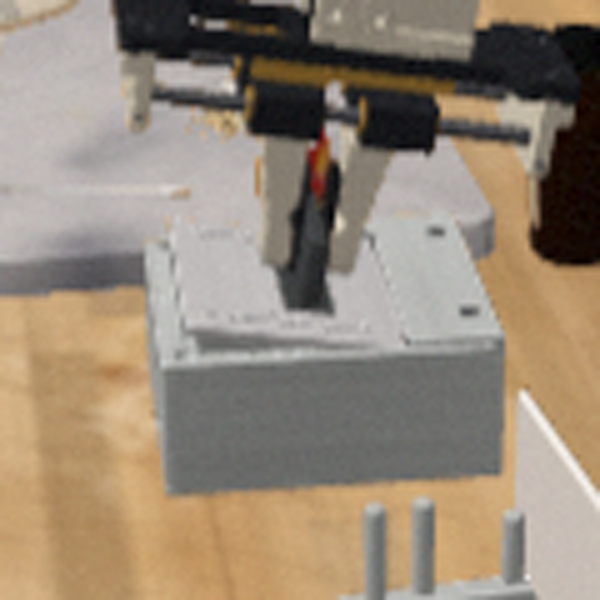

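```bash
python3 - <<'E'
from h import *
f0=np.load('f0.npy')
for x in (50,52,53,54):
    mv(x,50.8,10,30);bot.pause(.05);s,f=fb(f0);print(x,f,s['moment'].round(2),round(s['width'],2),(s['tcp_pos']-ins(x,50.8,10)[0]).round(2))
    if -f[0]>11: break
print(s['t'])
E
```

```text
50 [-4.4  0.6  3.5] [ 0.43  1.44 -0.01] 9.74 [-0.51 -0.02 -0.06]
52 [-4.5  1.7  3.2] [ 0.52  1.77 -0.07] 9.8 [-0.75 -0.05 -0.04]
53 [-4.6  1.2  4.1] [ 0.54  1.9  -0.13] 9.79 [-0.9  -0.04 -0.02]
54 [-6.  2.  4.] [ 0.58  2.08 -0.09] 9.76 [-1.04 -0.05 -0.01]
33.2417
```

```bash
python3 - <<'E'
from h import *
f0=np.load('f0.npy')
for x,z,b in ((55,50.8,10),(55,50.6,7),(55,50.4,4.5),(55,50.3,2.5),(55,50.2,1)):
    mv(x,z,b,25);s,f=fb(f0);print(x,b,f,s['moment'].round(2),round(s['width'],2),(s['tcp_pos']-ins(x,z,b)[0]).round(2))
    if np.abs(f).max()>15: break
print(s['t'])
cv2.imwrite('pics/i2.png',bot.camera('side')[:,:,::-1]);crop('pics/i2.png','pics/i2z.png',230,160,350,280,5)
E
```

```text
55 10 [-6.7  2.1  3.9] [ 0.65  2.22 -0.08] 9.44 [-1.18 -0.03 -0.04]
55 7 [-5.1  0.6  1.9] [ 0.54  2.23 -0.06] 9.32 [-1.96 -0.09 -0.19]
55 4.5 [-5.6  2.2  2.2] [ 0.55  2.35 -0.04] 9.93 [-1.95 -0.1  -0.3 ]
55 2.5 [-5.8  0.3  0.5] [ 0.57  2.44 -0.01] 10.03 [-1.97 -0.2  -0.48]
55 1 [-4.8  1.5  1.9] [0.42 2.24 0.01] 9.52 [-1.17 -0.19 -0.3 ]
34.525
```

View pics/i2z.png

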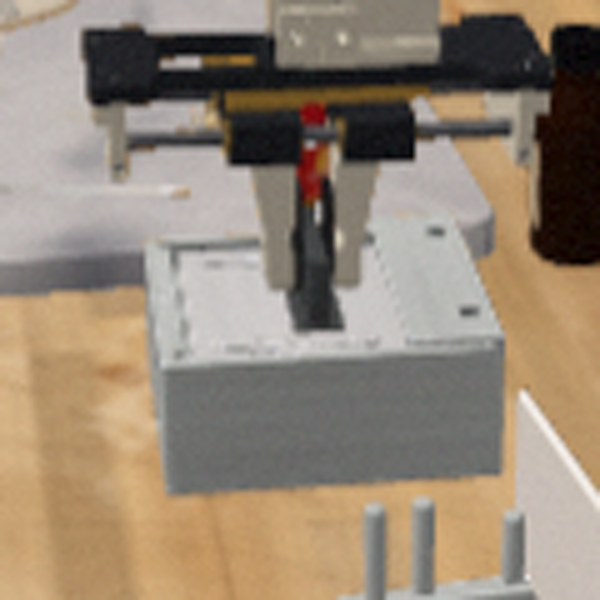

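```bash
python3 - <<'E'
from h import *
f0=np.load('f0.npy')
def st(x,z,b,v=25):
    mv(x,z,b,v);s,f=fb(f0);print(x,z,b,f,s['moment'].round(2),(s['tcp_pos']-ins(x,z,b)[0]).round(2));return f
z=50.2
f=st(55,z,0)
while f[2]<6 and z>48.2:
    z-=.5;f=st(55,z,0)
for x in(53,51,49,47,46): f=st(x,z,0)
print(bot.read_state()['t'])
cv2.imwrite('pics/i3w.png',bot.camera('wrist')[:,:,::-1])
cv2.imwrite('pics/i3.png',bot.camera('side')[:,:,::-1]);crop('pics/i3.png','pics/i3z.png',230,160,350,280,5)
E
```

```text
55 50.2 0 [-5.3  1.2  4.1] [ 0.45  2.63 -0.01] [-1.08 -0.19  0.01]
55 49.7 0 [-7.1  2.3  8.9] [ 0.63  3.41 -0.03] [-1.07 -0.21  0.48]
53 49.7 0 [-4.3  0.7  8.1] [ 0.17  2.22 -0.05] [-0.09 -0.13  0.45]
51 49.7 0 [-1.1 -1.7  6.1] [-0.39  1.08 -0.03] [ 0.49 -0.09  0.45]
49 49.7 0 [ 0.6 -1.7  5.9] [-0.86  0.32 -0.12] [ 0.61 -0.06  0.4 ]
47 49.7 0 [ 1.9 -2.6  7.1] [-1.    0.01 -0.06] [ 0.52 -0.    0.43]
46 49.7 0 [ 2.8 -2.7  5.8] [-1.   -0.25 -0.1 ] [0.66 0.08 0.45]
36.325
```

View pics/i3z.png

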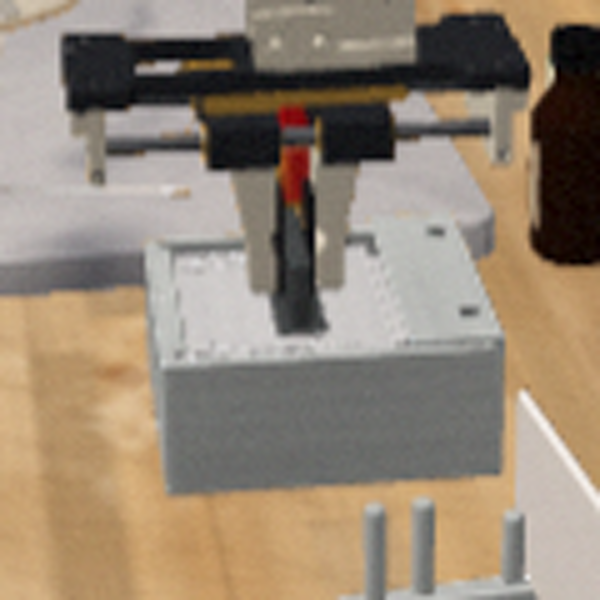

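View pics/i3w.png

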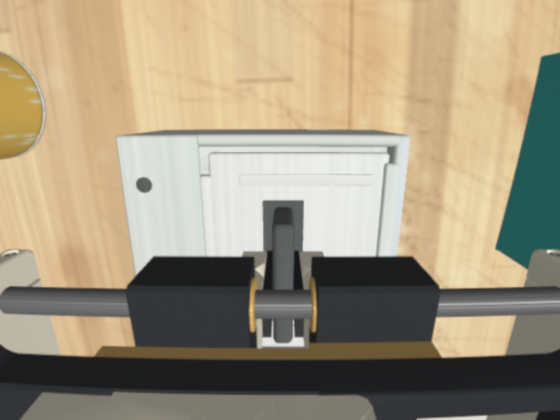

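```bash
python3 - <<'E'
from h import *
f0=np.load('f0.npy')
def st(x,z,b,v=25):
    mv(x,z,b,v);s,f=fb(f0);print(x,z,b,f,s['moment'].round(2),(s['tcp_pos']-ins(x,z,b)[0]).round(2));return f
st(46,50.2,0);st(45,50.2,0);f=st(44.5,50.2,0)
bot.move_gripper(22,20)
s,f=fb(f0);print(f,s['width'],s['t'])
p=ins(46,50.2,0)[0]
bot.line_to(p+[0,0,50],80)
bot.line_to(p+[-10,25,150],150)
bot.pause(.1)
s=bot.read_state();print(s['t'])
import pickle;pickle.dump(s,open('sf.pkl','wb'))
for n in('wrist','side','top'):cv2.imwrite(f'pics/f1{n}.png',bot.camera(n)[:,:,::-1])
crop('pics/f1side.png','pics/f1sz.png',230,160,350,280,5)
E
```

```text
46 50.2 0 [ 6.1 -2.1  1.9] [-1.11 -1.5  -0.08] [ 0.58  0.13 -0.02]
45 50.2 0 [ 7.5 -4.5 -0.9] [-1.56 -2.76 -0.05] [1.52 0.13 0.11]
44.5 50.2 0 [10.2 -5.1 -1.8] [-1.78 -3.32 -0.12] [2.03 0.12 0.2 ]
[1.  0.2 1.8] 22.080768062436412 37.675
39.3917
```

View pics/f1wrist.png

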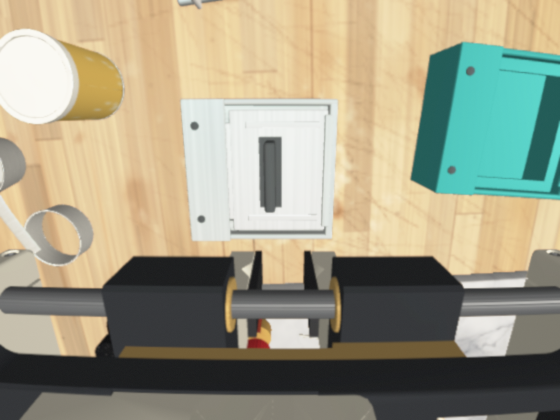

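View pics/f1sz.png

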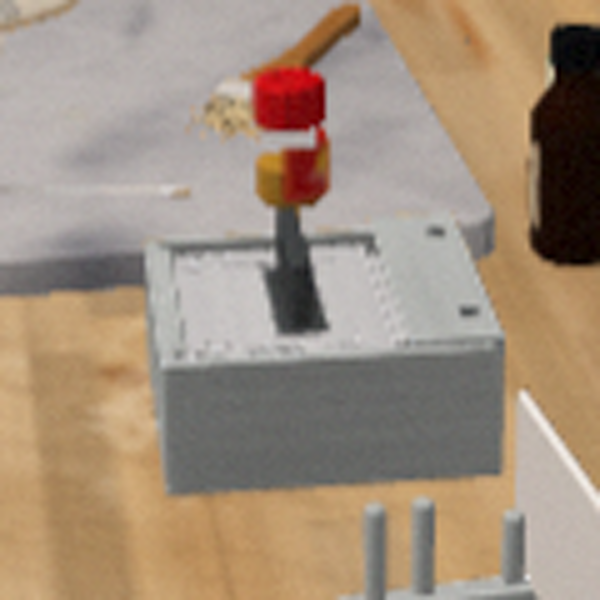

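```bash
python3 - <<'E'
from h import *
crop('pics/f1wrist.png','pics/f1wz.png',176,90,346,250,3.7)
import pickle
W=cam('wrist',pickle.load(open('sf.pkl','rb')))
h=np.array([np.cos(BY),np.sin(BY),0]);l=np.array([-h[1],h[0],0])
B=lambda a,b,z:BC+a*h+b*l+np.array([0,0,z])
for k,v in {'homehandleR':B(-9,-32,88),'homehandleL':B(-9,32,88),'shoulderR56':B(30,-60,56),'plainR56':B(-64,-60,56),'catchR':B(-60,-55,62.5),'catchL':B(-60,55,62.5),'frontR':B(-72,-69,62),'holeR':B(60,-45,67),'lipR':B(32,-69,67)}.items():
    print(k,((proj(W,v)[0]-[176,90])*3.7).round())
E
```

```text
homehandleR [343. 189.]
homehandleL [346. 451.]
shoulderR56 [193.  68.]
plainR56 [563.  68.]
catchR [550.  88.]
catchL [536. 504.]
frontR [600.  30.]
holeR [ 69. 131.]
lipR [176.  29.]
```

View pics/f1wz.png

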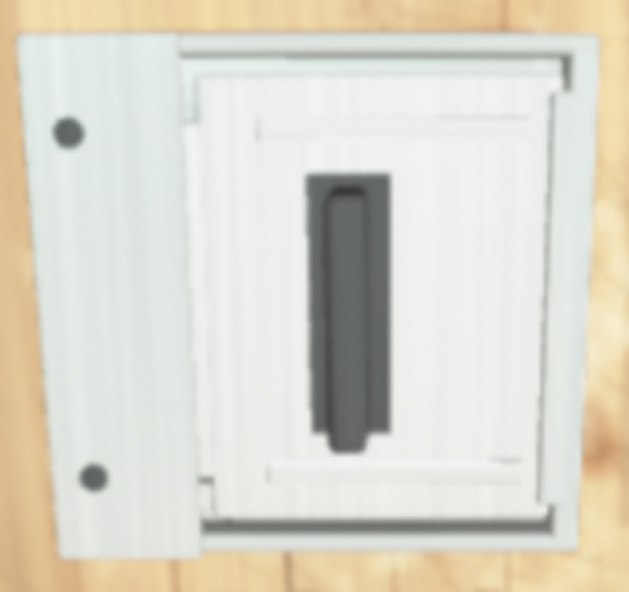

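```bash
python3 - <<'E'
from h import *
bot.move_joints([1.605,0.359,0.012,0,-1.224,-0.288])
for n in('side','top'):
    im=bot.camera(n)[:,:,::-1];cv2.imwrite(f'pics/e{n}.png',im)
    d=cv2.absdiff(im,cv2.imread(f'pics/{n}0.png')).max(2)
    m=cv2.morphologyEx((d>40).astype(np.uint8),cv2.MORPH_OPEN,np.ones((3,3)))
    k,_,st,_=cv2.connectedComponentsWithStats(m);print(n,[tuple(int(v) for v in r) for r in st[1:] if r[4]>15])
print(bot.read_state()['t'])
crop('pics/eside.png','pics/esz.png',220,160,420,310,3.8)
E
```

```text
side [(138, 67, 4, 7, 27), (126, 75, 5, 4, 17), (127, 83, 4, 6, 24), (127, 90, 5, 7, 30), (285, 202, 5, 6, 30), (285, 211, 25, 19, 348), (267, 214, 19, 17, 264), (308, 231, 33, 48, 904), (309, 267, 3, 6, 18), (319, 281, 5, 18, 90)]
top [(392, 172, 26, 13, 211), (304, 193, 27, 9, 223), (45, 393, 5, 4, 18), (22, 406, 14, 14, 169)]
42.2083
```

View pics/esz.png

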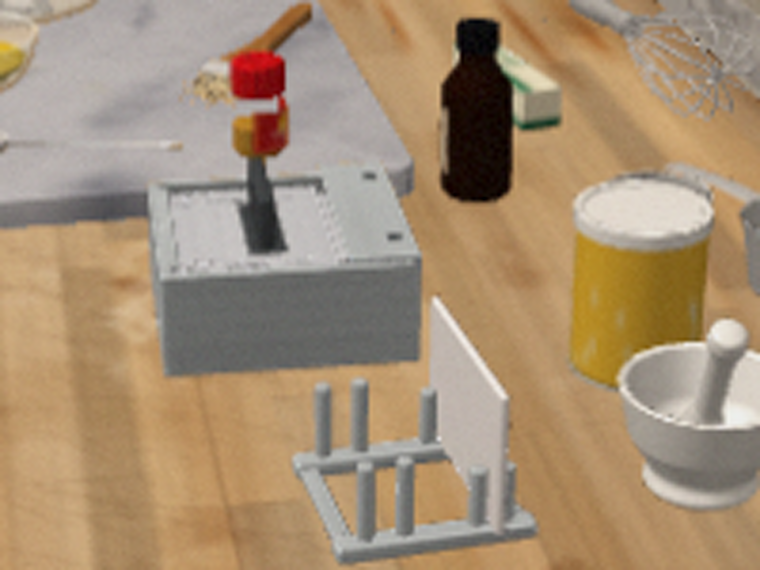

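View pics/etop.png

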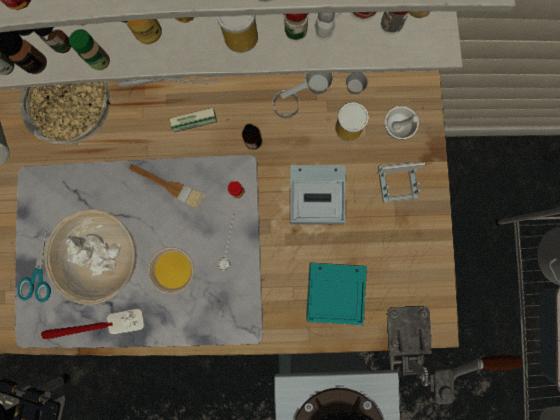

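The side and top pictures differ from the first ones only at the rack (cover gone, top about (404,178)), at the bin (cover in, top about (317,198)) and at the arm's own edge. The other things are unmoved, so I'm handing in.

```bash
python3 -c "
from plant import bot
bot.close_job()"
```

```text
the job is handed in; nothing more can be done
```

The cover lies home in the grey bin with its front edge under the front catch, and the job was handed in at about 42 s of the 61 s allowed.

**What I did:**
- I drew the cover up by its top edge and set its tongue edge on the table in front of the rack. I then opened the jaws in small steps, so the lower finger let the plate down flat with the handle up, and withdrew.
- I took it afresh by the handle, slid the tongue under the lip at 10° and pushed it about 11 mm into the spring bar. Then I swung it level, let it come forward under the catch and released it.

**Last checks:**
- **Seating:** it met the ledges at the expected height when pressed level, and met the front wall when brought forward.
- **Position:** the wrist picture shows the front edge under the catch and the handle within about 1 mm of where home predicts.
- **Bystanders:** the side and top pictures show the jar, bowl, bottle, drum and mortar where they were. The arm is back at its start pose, clear of everything.

**What disagreed or was not checked:**
- Before insertion, the side and wrist cameras put the held cover 1–2 mm from where I had computed it. I settled that by feel while pushing against the spring.
- The spring bar's reading could not be checked directly.

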